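# Hang the wide slide rack on the two hooks of the drying stand

### The arm

A 6-joint arm with a two-finger parallel gripper is mounted at the origin on a cart in front of the work surface, level with it; the furniture and walls round the work are solid. World frame = base frame: x ahead of the robot, y to its left, z up, the work surface at z = 0. Lengths are in m, angles in rad, forces in N, time in s.
With the tool pointing down it reaches from about 0.325 to 0.85 m from the base axis. Payload 15.5 kg.
Tool frame: the origin (TCP) lies on the front face of the gripper's body, between the roots of the fingers; the fingertips stand 78 mm ahead of it and the grasp point (between the pads) lies manip.grasp_offset ahead of it (manip.grasp_offset is the distance from the TCP to the grasp point, in m); z points along the fingers, y is the line along which they close (so a half turn about z gives the same grasp; the last joint's range is limited). The gripper opens to 91 mm and grips with 3 to 60 N. Pads are 32 mm wide; open, the fingers measure 118 mm over their backs; the gripper's body (76 mm by 178 mm) begins 60 mm behind the grasp point.
Start: joints at [-1.22, 0.494, 1.345, -0, 1.302, -0.096], TCP at [0.269, -0.564, 0.292] pointing down, gripper open.
Joint ranges: [-2.91, 2.91], [-0.82, 2.16], [0.22, 2.67], [-1.22, 4.37], [0.12, 2.79], [-3.08, 3.08]. Speed limits (rad/s): [1.89, 1.89, 2.57, 3.01, 3.01, 3.01].

### API

Orientations are given as a rotation vector (axis times angle).
In Python, from rig import manip gives the robot as it stands. The module is installed in compiled form; this text tells all that it offers. Calls block until the motion is done:
- manip.reach(position, orientation): joint-space move of the TCP to a pose.
- manip.move_linear(position, v=0.15, attitude=None, force_limit=None): straight line of the TCP; attitude=None keeps the orientation; v is the mean speed in m/s. With force_limit (N) it stops when the force on the tool has changed by that much, and returns True; else False.
- manip.set_joints(angles): joint-space move.
- manip.command_gripper(opening): finger opening in m; the grip force is fixed at half the most; returns when the fingers have stopped.
- manip.wait(seconds).
- manip.inverse_kinematics(position, orientation): joint angles nearest the present ones, or None.
- manip.get_state(): the state.
- manip.get_image(name): name is "scene" or "top" or "wrist"; returns a dict with "pixels" (384x512x3 uint8, red, green, blue), "K" (3x3 intrinsics, pixels), "R" (3x3) and "t" (3): a world point X has camera coordinates R X + t. Camera axes: x right, y down, z forward; pixel columns grow to the right and rows downward; lengths in m; the calibration is good to about 2 mm. A picture is of the moment at which its call begins. There is no depth.
A pose or a line that the arm cannot do raises manip.PlanningError and nothing moves.
- manip.sign_off(): hands the job in; it is judged then, once.
The state is a dict: "time_s": time; "joint_positions": joint angles; "qvel": joint speeds; "effort": joint torques, N m; "eef_pos": TCP position; "orientation": TCP orientation; "contact_force": force on the tool from outside, world axes, zero at the start; "ft_torque": the same for the moment, N m; "opening": finger opening in m; "finger_force": force on a finger pad.
Only numpy, scipy, OpenCV 4.12 (cv2) and the standard library are available. Lean on these libraries where they do the work, as an engineer would, in place of code of your own. Each camera call takes 0.05 s, during which the arm holds its last target. There are 200 camera calls.

### The job

Hang the wider of the two slide racks on the drying stand, with its top bar lying in both hooks and the rack hanging upright between them. Lower it until the bar has come to rest down in the hooks at both ends before you let go. Leave the narrower rack where it stands.

Things in the scene. Friction and masses are not known exactly. Their poses are not given: they have to be found in the camera images.
- wide_rack: Wide steel slide rack with 5 upright glass slides, loose, standing on the worktop. Origin: centre of underside, z up, y along its top bar; half-turn symmetric. Floor 50 (x) x 130 (y) mm. Bar: 10 mm round, 250 mm long with 18 mm end collars 6 mm thick, axis at z = 85 mm. Black grip tab on mid-bar: 12 mm (x) x 40 mm (y), z = 90 to 140 mm. 0.19 to 0.32 kg. Left of the stand.
- narrow_rack: Narrow steel slide rack with 3 upright glass slides, loose, standing on the worktop. Origin: centre of underside, z up, y along its top bar; half-turn symmetric. Floor 50 (x) x 84 (y) mm. Bar: 10 mm round, 144 mm long with 18 mm end collars 6 mm thick, axis at z = 85 mm. Black grip tab on mid-bar: 12 mm (x) x 40 mm (y), z = 90 to 140 mm. Leave it.
- hook_left: Left (+y) hook of the fixed drying stand, open on top, 8 mm round bar. Origin: bar axis when seated, 115 mm above the worktop; x to its post, y from right hook to left, z up. Flat bottom 20 mm long, its top 5 mm below the origin, flaring to a front lip at x = -30, z = +20 mm and a rear arm at x = +30, z = +14 mm; post at x = +65, top z = +30 mm. 190 mm from the right hook.
- hook_right: Right (-y) hook of the fixed drying stand, open on top, 8 mm round bar. Origin: bar axis when seated, 115 mm above the worktop; x to its post, y from right hook to left, z up. Flat bottom 20 mm long, its top 5 mm below the origin, flaring to a front lip at x = -30, z = +20 mm and a rear arm at x = +30, z = +14 mm; post at x = +65, top z = +30 mm. Free between the hooks.

How it is judged:
On the way:
1. the wide rack, still gripped, has its bar down in both hooks and resting on them ((contact force between wide_rack and hook_left above 0.15 N or contact force between wide_rack and hook_right above 0.15 N) and contact force between the fingers and wide_rack above 0.5 N and angle between wide_rack's own z axis and vertical below 0.1 rad and angle between the y axis of wide_rack and the y axis of hook_left, either way round below 0.17 rad and x of wide_rack in the frame of hook_left between -0.015 and 0.015 m and y of wide_rack in the frame of hook_left between -0.117 and -0.073 m and z of wide_rack in the frame of hook_left between -0.093 and -0.077 m), for 0.1 s.
At the end, for the whole second after the job is handed in: the wide rack hangs at rest with its bar in both hooks, each hook carrying at least 0.15 N, its origin within 15 mm across, 22 mm along and 8 mm in height of its place midway between the hooks and 85 mm below the hook origins, upright and in line with the stand within 10 degrees (contact force between wide_rack and hook_left above 0.15 N and contact force between wide_rack and hook_right above 0.15 N and x of wide_rack in the frame of hook_left between -0.015 and 0.015 m and y of wide_rack in the frame of hook_left between -0.117 and -0.073 m and z of wide_rack in the frame of hook_left between -0.093 and -0.077 m and angle between wide_rack's own z axis and vertical below 0.17 rad and angle between the y axis of wide_rack and the y axis of hook_left, either way round below 0.17 rad and linear speed of wide_rack below 0.03 m/s); the robot touches nothing.
It fails at once if the narrow rack is shifted by more than 30 mm (distance of narrow_rack from where it was at the start of the episode above 0.03 m).
It also fails if it takes over 42 s, if anything falls off the work surface, if the arm or the gripper's body presses on something with over 40 N, if the wrist force passes 120 N, or if a joint passes its speed limit or range.

## Working session

There is one attempt and no reset: what is moved stays moved. The work goes in short steps, each a Python script; the robot and the scene stay as the last script left them, time stands still between calls to the robot, and variables do not carry over. Pictures are saved under pics/ and viewed, at most 10 in all, crops included, and the job is handed in when it is done.

```bash
mkdir -p pics; cat > h.py <<'E'
import numpy as np, cv2
from rig import manip
def snap(name,out):
    im=manip.get_image(name); cv2.imwrite(f'pics/{out}.png',im['pixels'][:,:,::-1]); np.savez(f'pics/{out}.npz',**im); return im
def ray(im,u,v):
    K,R,t=[np.asarray(im[k]) for k in ('K','R','t')]
    return -R.T@t, R.T@np.linalg.inv(K)@np.array([u,v,1.])
def onplane(im,u,v,z):
    c,d=ray(im,u,v); return c+d*(z-c[2])/d[2]
def proj(im,X):
    p=np.asarray(im['K'])@(np.asarray(im['R'])@np.asarray(X)+np.asarray(im['t'])); return p[:2]/p[2]
E
python3 - <<'E'
from h import *
for n in('scene','top'):
    im=snap(n,n+'0'); print(n,-im['R'].T@im['t'], im['K'][0,0])
s=manip.get_state(); print(s['time_s'],s['orientation'],s['eef_pos'],manip.grasp_offset)
a=cv2.imread('pics/scene0.png')
E
```

```text
scene [-0.14311914 -0.64355466  0.52568774] 444.53655231747246
top [ 0.48102148 -0.07671792  1.21148615] 421.9054318454076
0.1 [-3.06281142e+00 -6.94191562e-01  1.54495751e-04] [ 0.26940645 -0.56367834  0.29170755] 0.0595
```

View pics/top0.png

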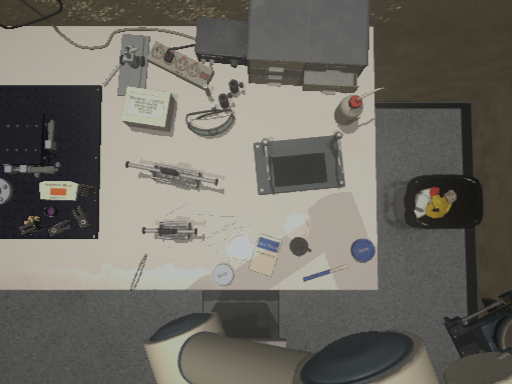

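View pics/scene0.png

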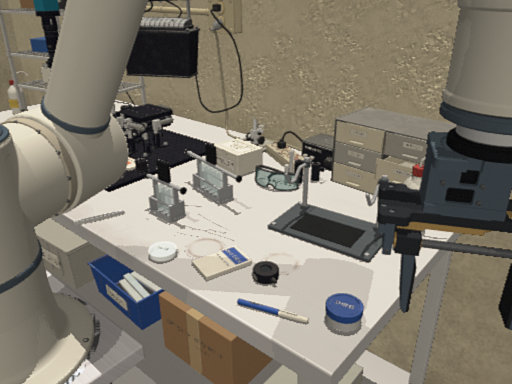

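The top view shows the wide rack at about (175,175), the narrow rack at about (173,230), and the stand at about (300,163) with its posts near the rear edge. I'll enlarge that part.

```bash
python3 - <<'E'
import cv2
a=cv2.imread('pics/top0.png')
cv2.imwrite('pics/c1.png',cv2.resize(a[125:245,115:235],None,fx=5,fy=5,interpolation=cv2.INTER_CUBIC))
cv2.imwrite('pics/c2.png',cv2.resize(a[120:205,245:355],None,fx=7,fy=7,interpolation=cv2.INTER_CUBIC))
E
```

```text
(no output)
```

View pics/c1.png

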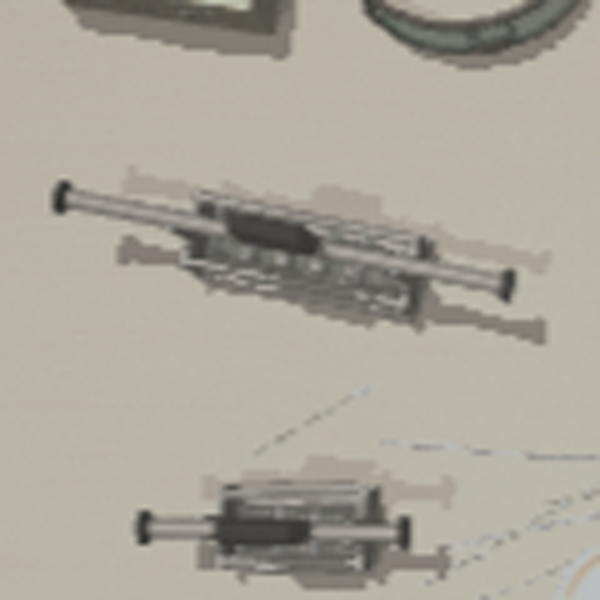

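View pics/c2.png

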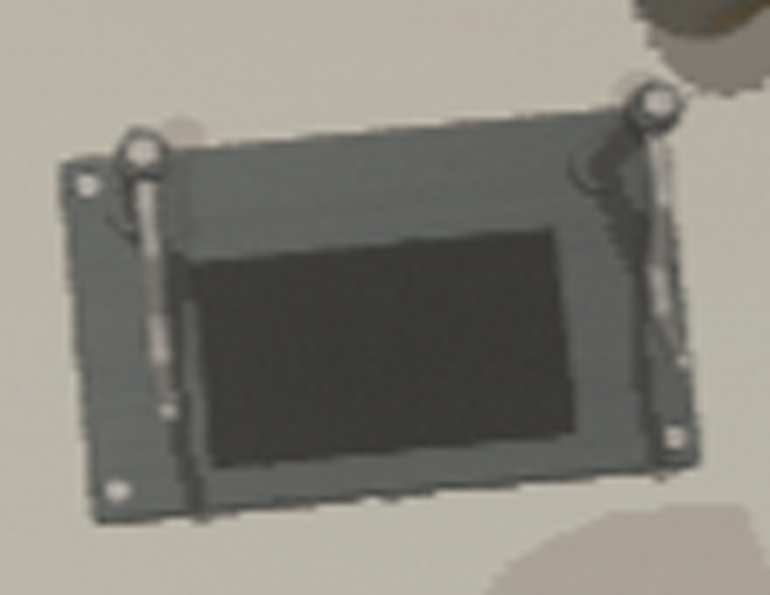

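The first crop shows the wide bar's end collars at about (62,196) and (508,285). The second shows the post tops at (143,152) and (658,102), and the lip tips at (168,411) and (684,361). Next I'll cast rays through these points.

```bash
python3 - <<'E'
from h import *
im=dict(np.load('pics/top0.npz'))
def P(c,f,o,z): 
    p=(np.array(c)+.5)/f-.5+o; return onplane(im,*p,z)
o1=np.array([115,125]);o2=np.array([245,120])
L=P((62,196),5,o1,.085);R=P((508,285),5,o1,.085)
n1=P((144,527),5,o1,.085);n2=P((404,533),5,o1,.085)
print('wide',L,R,(L+R)/2,np.linalg.norm(L-R),np.degrees(np.arctan2(*(L-R)[:2][::-1])))
print('narrow',(n1+n2)/2,np.linalg.norm(n1-n2))
pl=P((143,152),7,o2,.145);pr=P((658,102),7,o2,.145);ll=P((168,411),7,o2,.135);lr=P((684,361),7,o2,.135)
print(pl,pr,ll,lr,np.linalg.norm(pl-pr),np.linalg.norm(ll-lr),np.linalg.norm((pl-ll)[:2]))
for d in(pl-pr,ll-lr):print(np.degrees(np.arctan2(d[1],d[0])))
ex=((pl+pr-ll-lr)/2)[:2];print('ex ang',np.degrees(np.arctan2(ex[1],ex[0])))
m=((pl+pr)/2*30+(ll+lr)/2*65)/95;print('mid',m)
# tab centre check: top corners in scene view
s=dict(np.load('pics/scene0.npz'))
for q in (L,R,pl,pr,ll,lr):print(proj(s,q))
E
```

```text
wide [0.63735432 0.27254131 0.085     ] [0.58973178 0.03229637 0.085     ] [0.61354305 0.15241884 0.085     ] 0.2449194548350436 78.78789110561786
narrow [0.45860166 0.15569762 0.085     ] 0.13840171290618525
[ 0.68762054 -0.0973351   0.145     ] [ 0.70644453 -0.28554428  0.145     ] [ 0.59368749 -0.10673414  0.135     ] [ 0.61245962 -0.29594784  0.135     ] 0.18914818543105213 0.1901426256376817 0.09440211890727819
95.71151979059574
95.66584446671743
ex ang 6.015569622975076
mid [ 0.63274481 -0.19821427  0.13815789]
[187.22308475 151.35734952]
[238.70283255 178.39113977]
[306.38662438 156.45796423]
[383.9684406  174.01866897]
[285.78153843 173.38476559]
[367.2956802  194.24372608]
```

```bash
cat >> h.py <<'E'
from scipy.spatial.transform import Rotation as Ro
def ori(yaw,half=0):   # yaw = world angle (deg) of rack x axis; tool y along it
    a=np.radians(yaw+180*half); y=np.array([np.cos(a),np.sin(a),0]); z=np.array([0,0,-1.]); 
    return Ro.from_matrix(np.c_[np.cross(y,z),y,z]).as_rotvec()
RK=np.array([.6135,.1524]); RY=-11.2
ST=np.array([.6327,-.1982]); SY=5.75
E
python3 - <<'E'
from h import *
for h in(0,1):
    for p,y in((RK,RY),(ST,SY)):
        for z in (.18,.36): print(h,y,z,np.round(manip.inverse_kinematics([*p,z],ori(y,h)),2))
h=min((0,1),key=lambda h:max(abs(manip.inverse_kinematics([*p,.3],ori(y,h))[5]) for p,y in((RK,RY),(ST,SY))))
print('use',h)
manip.reach([*RK,.30],ori(RY,h))
im=snap('wrist','w1'); snap('top','t1'); s=manip.get_state(); print(s['time_s'],s['eef_pos'])
for z,dy in((.14,.02),(.14,-.02),(.085,.12),(.085,-.12),(.085,0)):
    a=np.radians(RY+90); print(z,dy,proj(im,[RK[0]+dy*np.cos(a),RK[1]+dy*np.sin(a),z]))
E
```

```text
0 -11.2 0.18 [ 0.15  0.62  1.45 -0.    1.07  0.34]
0 -11.2 0.36 [ 0.15  0.45  1.23 -0.    1.46  0.34]
0 5.75 0.18 [-0.39  0.66  1.36 -0.    1.12 -0.49]
0 5.75 0.36 [-0.39  0.5   1.15 -0.    1.5  -0.49]
1 -11.2 0.18 [ 0.15  0.62  1.45 -0.    1.07 -2.8 ]
1 -11.2 0.36 [ 0.15  0.45  1.23 -0.    1.46 -2.8 ]
1 5.75 0.18 [-0.39  0.66  1.36 -0.    1.12  2.65]
1 5.75 0.36 [-0.39  0.5   1.15 -0.    1.5   2.65]
use 0
3.0 [0.61365376 0.15176432 0.2999872 ]
0.14 0.02 [253.74402641 172.90755895]
0.14 -0.02 [253.86128611 218.78932782]
0.085 0.12 [253.70848004  55.60196684]
0.085 -0.12 [254.25948516 288.35928088]
0.085 0 [254.00891002 182.51054128]
```

View pics/w1.png

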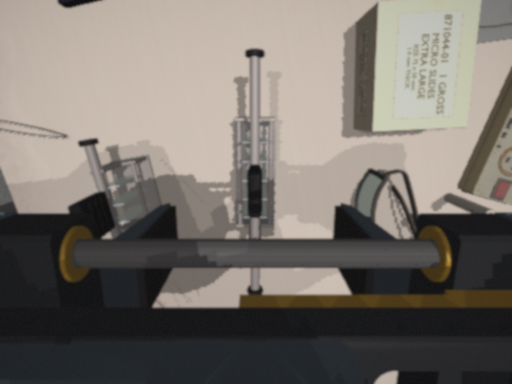

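The wrist view shows the collars at about (255,53) and (255,290), with the tab centred on column 255. That matches the prediction within about 2 px, so I'll go ahead with the grasp.

```bash
python3 - <<'E'
from h import *
b=manip.move_linear([*RK,.177],v=.12,force_limit=8); print(b,manip.get_state()['eef_pos'])
manip.command_gripper(.006)
s=manip.get_state(); print(s['opening'],s['finger_force'])
manip.move_linear([*RK,.355],v=.12)
manip.reach([*ST,.355],ori(SY))
s=manip.get_state(); print(s['time_s'],s['eef_pos'],s['opening'],s['finger_force'],s['contact_force'])
snap('wrist','w2');snap('top','t2');a=snap('scene','s2')
E
```

```text
False [0.6138764  0.1524764  0.17772622]
0.011818335560662963 29.999854266643524
8.3083 [ 0.63288659 -0.19717186  0.35492498] 0.012084641375453202 29.999728202819824 [ 0.44656936  0.60823682 -2.68777596]
```

View pics/w2.png

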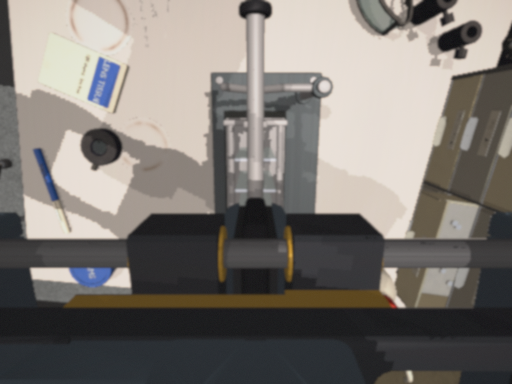

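View pics/s2.png

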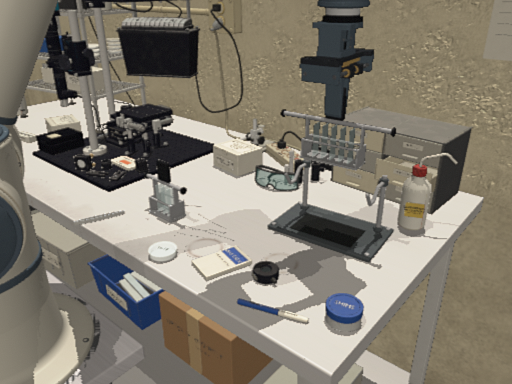

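The rack is held and level over the stand. In the wrist view the left post top is at about (322,87), the lip tip at about (219,90) and the left collar at about (256,8). I'll compare these with the predictions.

```bash
python3 - <<'E'
from h import *
im=dict(np.load('pics/w2.npz')); e=manip.get_state()['eef_pos']
print('post',proj(im,[.6876,-.0973,.145]),'lip',proj(im,[.5937,-.1067,.135]))
a=np.radians(SY+90); c=np.array(e)[:2]; print('collar',proj(im,[c[0]+.122*np.cos(a),c[1]+.122*np.sin(a),e[2]-.092]))
print('post seen',onplane(im,322,87,.145),'lip seen',onplane(im,219,89,.135),'collar seen',onplane(im,256,8,e[2]-.092), c+.122*np.array([np.cos(a),np.sin(a)]))
im=dict(np.load('pics/s2.npz'))
for d in(.125,-.125): print('scene collar',proj(im,[c[0]+d*np.cos(a),c[1]+d*np.sin(a),e[2]-.092]))
E
```

```text
post [323.45446441  85.49078771] lip [222.99533542  86.42194463]
collar [253.57301274   9.08849478]
post seen [ 0.68645691 -0.09875629  0.145     ] lip seen [ 0.59005222 -0.10943938  0.135     ] collar seen [ 0.62196507 -0.07492982  0.26303601] [ 0.62072288 -0.07558275]
scene collar [281.95284498 111.94918825]
scene collar [394.57154099 131.46215623]
```

```bash
python3 - <<'E'
from h import *
T=ST+[-.001,-.001]
manip.move_linear([*T,.30],v=.1); f0=manip.get_state()['contact_force']
b0=manip.move_linear([*T,.222],v=.06,force_limit=5)
s=manip.get_state();print(b0,s['eef_pos'],s['contact_force'])
if not b0:
    b=manip.move_linear([*T,.2035],v=.02,force_limit=2.0)
    manip.wait(.3); s=manip.get_state();print(b,s['eef_pos'],s['contact_force'],s['ft_torque'],s['finger_force'])
print(f0,s['time_s'])
im=snap('scene','s3');snap('wrist','w3')
a=cv2.imread('pics/s3.png')[90:260,240:450]
w=cv2.imread('pics/w3.png'); 
cv2.imwrite('pics/c3.png',np.hstack([cv2.resize(a,(480,388),interpolation=cv2.INTER_CUBIC),cv2.resize(w[:220,150:330],(318,388))]))
E
```

```text
False [ 0.63185789 -0.19930722  0.22241867] [ 0.10067718  0.53097936 -1.81712541]
True [ 0.63162048 -0.19918444  0.20652689] [-0.10423762  1.17886324  5.12580083] [-0.03139817 -0.09050403 -0.01857609] 30.000720620155334
[ 0.7300928   0.15080063 -2.07697966] 11.6333
```

View pics/c3.png

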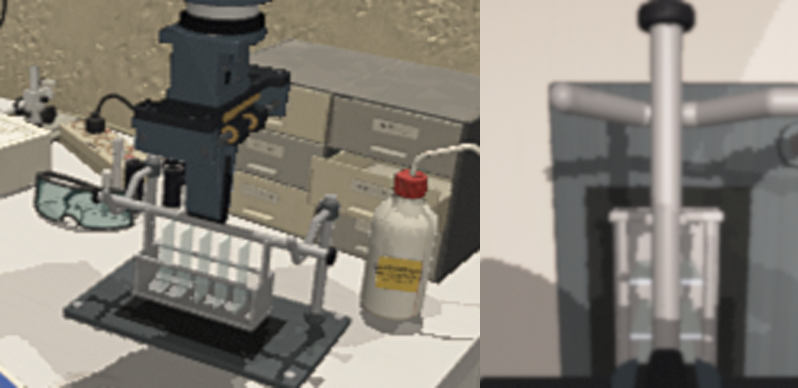

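The bar sits in the left hook's trough (wrist view) and in the right hook (scene view). It stopped at about the expected height, with load on the hooks and little moment, so I'll release and retreat.

```bash
python3 - <<'E'
from h import *
e=manip.get_state()['eef_pos']
manip.command_gripper(.05)
manip.move_linear([e[0],e[1],.36],v=.12); manip.wait(.5)
print(manip.get_state()['time_s'],manip.get_state()['opening'])
snap('scene','s4');snap('wrist','w4')
a=cv2.imread('pics/s4.png')[90:260,240:450]
w=cv2.imread('pics/w4.png')
cv2.imwrite('pics/c4.png',np.hstack([cv2.resize(a,(420,340),interpolation=cv2.INTER_CUBIC),cv2.resize(w[:300,130:430],(340,340))]))
E
```

```text
14.4 0.04969492333071015
```

View pics/c4.png

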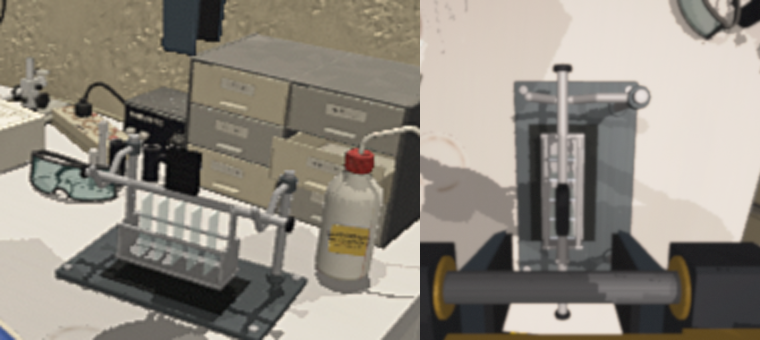

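The rack hangs level and upright in both hooks, and the gripper is clear of it.

```bash
python3 -c "
from rig import manip
manip.wait(.5); print(manip.sign_off())"
```

```text
the job is handed in; nothing more can be done
None
```

The wide rack hangs upright with its bar in both hooks, seated before I let go; the narrow rack was left alone, and the job was handed in at about 15 s, though no verdict came back.

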